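# Unhook the lifting shackle from a laboratory weight and put both away singly

### The job

The lifting shackle is still hooked on the double-hook weight. Lift it slightly, twist it until its slot lines up with the hook bar and lift it off; then put the two away singly in the two-part tray, the shackle standing on its plate in the larger compartment and the weight standing upright in the smaller one. Leave the plain round-knobbed weight standing where it is.

Things in the scene. Friction and masses are not known exactly. Their poses are not given: they have to be found in the camera images.
- shackle_mid (a point): Grey metal shackle, 73 mm high, resting on the weight's body. Point: on its axis, 37 mm above its underside. Plate 80 mm wide (fits a 96 mm circle), 6 thick; slot 26 mm along x, 60 along y. A bow stands on it in the x-z plane; grip its top bar: 42 mm (x), 10 thick (y), 14 high, centre 30 mm above the point. x is 0.15-0.4 rad anticlockwise of weight x; it comes off at 90 degrees to it, +-13. z up.
- weight_mid (a point): Steel double-hook weight, 0.3 kg, 64 mm high. Point: on its axis, 32 mm above its underside. Body 60 mm across, 30 high; then a flat neck, 16 x 10 mm, up through the shackle's slot, and a hook bar 54 mm long along x, 10 thick, its flat middle 26 mm long, 12 high, centre 26 mm above the point (grip there; 22 mm free below). The shackle can rise 15 mm before its plate meets the bar. z up.
- tray: Grey two-part tray fixed to the desk, 130 mm (x) by 245 mm (y), walls 30 mm high and 5 mm thick, floor 5 mm thick. Origin under its centre. A partition, 28 mm high, parts it: the larger compartment (120 x 135 mm inside) is centred at y = +50 mm in the tray's frame, the smaller one (120 x 95 mm inside) at y = -70 mm.
- plain_weight_mid (a point): A second steel weight of the same body, standing on its own, with a round knob 28 mm across in place of the hook bar; 64 mm high. The point lies on its axis, 32 mm above its underside. To be left alone.
Things that resemble listed ones, but are neither listed nor needed, are in the scene too. What is shaped like the part that bears shackle_mid but orange is not meant.

How it is judged:
By the outcome, as a careful person would: the job done as asked, in the order asked, and still so for the second after the job is handed in, with the robot touching nothing.
It also fails if it takes over 64 s, if anything falls off the work surface, if the arm or the gripper's body presses on something with over 40 N, if the wrist force passes 120 N, or if a joint passes its speed limit or range.

### The arm

A 6-joint arm with a two-finger parallel gripper is mounted at the origin on a cart in front of the work surface, level with it; the furniture and walls round the work are solid. World frame = base frame: x ahead of the robot, y to its left, z up, the work surface at z = 0. Lengths are in m, angles in rad, forces in N, time in s.
With the tool pointing down it reaches from about 0.425 to 0.95 m from the base axis. Payload 3.5 kg.
Tool frame: the origin (TCP) lies at the very end of the fingers, on their centre line; the grasp point (between the pads) lies ctrl.grasp_offset behind it (ctrl.grasp_offset is the distance from the TCP to the grasp point, in m); y points along the fingers, z is the direction in which the jaws open and shut, and the axes are right-handed (so a half turn about y gives the same grasp; the last joint's range is limited). The gripper opens to 85 mm and grips with 20 to 120 N. Pads are 22 mm wide; open, the fingers measure 114 mm over their backs; the gripper's body (76 mm by 85 mm) begins 54 mm behind the grasp point. The pads swing forward as they close: fully open they stand 13 mm farther back than shut.
Start: joints at [1.095, 0.286, 1.577, -0, 1.279, -0.15], TCP at [0.216, 0.639, 0.231] pointing down, gripper open.
Joint ranges: [-2.77, 2.77], [-0.9, 2.22], [0.21, 2.48], [-1.53, 4.67], [0.24, 2.81], [-2.84, 2.84]. Speed limits (rad/s): [2.79, 2.79, 3.14, 3.14, 3.14, 3.14].

### API

Orientations are given as [roll, pitch, yaw] about the fixed x, y, z axes, in that order (R = Rz(yaw) Ry(pitch) Rx(roll)).
In Python, from station import ctrl gives the robot as it stands. The module is installed in compiled form; this text tells all that it offers.
- The arm moves only by the tool drive_tool, never from a script. Its argument "commands" is a list that holds one entry, the list of rows, each a list of 7 numbers: the shift along the tool's x, y, z normalised to -1 to 1, where 1 is 15 cm, then the turn, a rotation vector about the tool's x, y, z normalised to -1 to 1, where 1 is 180 degrees, then the finger opening in mm, from 0 to 85.4. In form: [[[dx, dy, dz, wx, wy, wz, hand], ...]]. A call has 1 to 5 rows; each row is the pose to reach, as a shift and turn from the pose commanded when the call began, along the tool's axes at that moment, turning the shorter way round; what a row does not reach only later rows make up. A row lasts 1/12 s, in which the tool goes at most 41.7 mm and 7.16 degrees, less where a joint would pass 70% of its speed; a pose out of reach is approached as far as the arm can. A call with a number of a shift or a turn outside -1 to 1 is refused whole. A call with a gripper value outside its range is refused whole. The fingers move at their own pace and stop on an object; "squeeze" is the grip in N (left out, the last holds). Time passes only in rows, so rows that repeat a pose let the fingers close. It gives the time, the measured TCP pose, the force and the opening at its end, in the units of the state.
- ctrl.state(): the state, without advancing time (a new reading comes with each control period).
- ctrl.read_camera(name): name is "side" or "top"; returns a dict with "pixels" (400x640x3 uint8, red, green, blue), "range_z" (400x640 float32, m along the optical axis (not along the pixel's ray), 0 where there is no reading), "fx", "fy", "cx", "cy" (pixels), "extrinsics" (4x4, takes a point from camera to world coordinates). Camera axes: x right, y down, z forward; pixel columns grow to the right and rows downward; lengths in m; the calibration is good to about 2 mm. A picture is of the moment at which its call begins.
- ctrl.close_job(): hands the job in, once; it reports no verdict.
The state is a dict: "t": time; "joint_pos": joint angles; "joint_velocities": joint speeds; "joint_torque": joint torques, N m; "tcp_pos": TCP position; "tool_rot": TCP orientation; "wrist_force": force on the tool from outside, world axes, zero at the start; "ft_torque": the same for the moment, N m; "grip_width": finger opening in m.
Only numpy, scipy, OpenCV 4.12 (cv2) and the standard library are available. Lean on these libraries where they do the work, as an engineer would, in place of code of your own. Each camera call takes 0.05 s, during which the arm holds its last target. There are 200 camera calls.

## Working session

There is one attempt and no reset: what is moved stays moved. The work goes in short steps, Python scripts to look and compute and a tool call to move; the robot and the scene stay as the last step left them, time stands still between calls to the robot, and variables do not carry over. Pictures are saved under pics/ and viewed, about 8 in all and at most 12, crops included, and the job is handed in when it is done.

Besides the shell and the picture viewer there is one more tool, called as name([rows], argument=value, ...), one row to a line, values as JSON. drive_tool: Moves the arm, as the interface text tells. Scaled input: -1 to 1 covers 15 cm each way for a shift and 180 degrees each way for a turn. Its arguments: {"type":"object","properties":{"commands":{"type":"array","items":{"type":"array","items":{"type":"array","items":{"type":"number"}}}},"squeeze":{"type":"number"}},"required":["commands"]}

```bash
mkdir -p pics; cat > h.py <<'E'
import numpy as np, cv2
from station import ctrl
from scipy.spatial.transform import Rotation as R
def cam(n):
    d=ctrl.read_camera(n); return d
def cloud(d):
    v,u=np.mgrid[0:400,0:640]; z=d["range_z"]
    p=np.stack([(u-d["cx"])/d["fx"]*z,(v-d["cy"])/d["fy"]*z,z,np.ones_like(z)],-1)@np.array(d["extrinsics"]).T
    p=p[...,:3]; p[z==0]=np.nan; return p
def ray(d,u,v,h):
    E=np.array(d["extrinsics"]); r=E[:3,:3]@np.array([(u-d["cx"])/d["fx"],(v-d["cy"])/d["fy"],1]); o=E[:3,3]
    return o+r*(h-o[2])/r[2]
def save(d,n,box=None,s=1):
    im=d["pixels"][...,::-1]
    if box: im=im[box[1]:box[3],box[0]:box[2]]
    cv2.imwrite("pics/"+n,cv2.resize(im,None,fx=s,fy=s,interpolation=cv2.INTER_CUBIC))
E
python3 - <<'E'
from h import *
for n in("top","side"):
    d=cam(n); save(d,n+"0.png"); np.save(n+".npy",d,allow_pickle=True)
    print(n,d["fx"],d["cx"],d["cy"],np.round(d["extrinsics"],3).tolist())
s=ctrl.state(); print(s, ctrl.grasp_offset)
E
```

```text
top 367.90016526158763 317.1542673568347 193.65640697569953 [[-0.015, -0.98, 0.199, 0.379], [-1.0, 0.015, -0.0, 0.056], [-0.003, -0.199, -0.98, 0.901], [0.0, 0.0, 0.0, 1.0]]
side 442.62667462856706 329.2887409153377 205.9603559431539 [[-0.999, -0.036, 0.017, 0.516], [-0.031, 0.453, -0.891, 1.0], [0.024, -0.891, -0.453, 0.529], [0.0, 0.0, 0.0, 1.0]]
{'t': 0.1, 'joint_pos': array([ 1.09498355e+00,  2.87102655e-01,  1.57803709e+00, -1.05676606e-05,
        1.27861907e+00, -1.49986167e-01]), 'joint_velocities': array([-0.00159676, -0.00218923, -0.00318954,  0.00037602,  0.00013122,
       -0.00097474]), 'joint_torque': array([ 1.40322489e-03, -4.07295156e+01, -2.93699312e+01, -1.65627403e-04,
        3.43702668e-03, -5.66512469e-06]), 'tcp_pos': array([0.21574915, 0.63895705, 0.23006494]), 'tool_rot': array([-1.57293968e+00,  3.13677165e-04, -3.25823887e-01]), 'wrist_force': array([-0.41520744,  0.1330732 , -1.03855875]), 'ft_torque': array([ 0.02879525,  0.00225997, -0.03386627]), 'grip_width': 0.0855938889503047} 0.0187
```

View pics/top0.png

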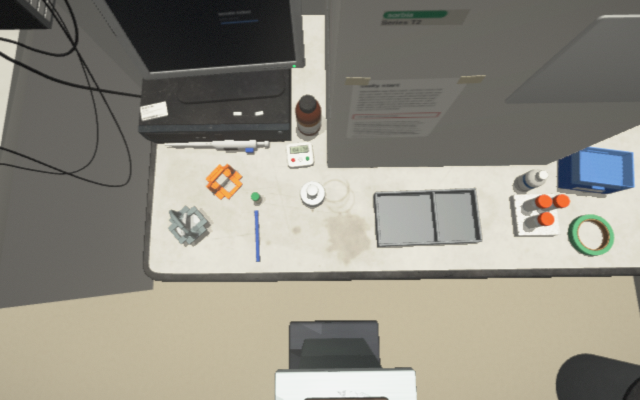

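View pics/side0.png

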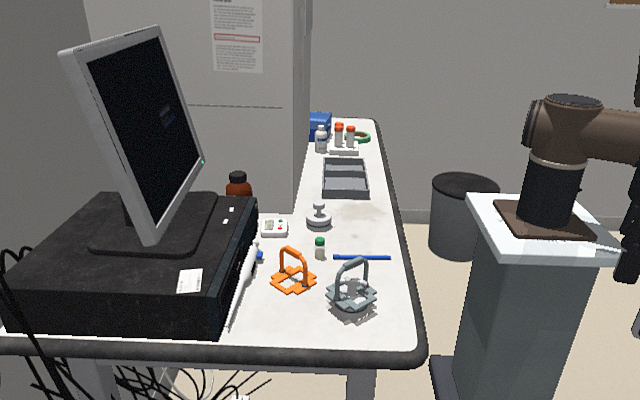

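The top view shows the grey shackle on its weight at (187,226), an orange one at (224,182), the plain weight at (312,193) and the tray at (427,217). In the side view the grey shackle is at (350,290) and the orange one at (293,272). The grey one matches the description: it is grey and sits on a weight body. I'll enlarge it and measure.

```bash
python3 - <<'E'
from h import *
T=np.load("top.npy",allow_pickle=True).item();S=np.load("side.npy",allow_pickle=True).item()
def crop(d,b,s):
    return cv2.resize(d["pixels"][b[1]:b[3],b[0]:b[2],::-1],None,fx=s,fy=s,interpolation=cv2.INTER_CUBIC)
a=crop(T,(157,196,221,256),6);b=crop(S,(315,245,385,325),5)
h=max(a.shape[0],b.shape[0]);pad=lambda i:cv2.copyMakeBorder(i,0,h-i.shape[0],0,0,0)
cv2.imwrite("pics/crop0.png",np.hstack([pad(a),pad(b)]))
pt,ps=cloud(T),cloud(S)
# rough cluster
for n,p,b in(("top",pt,(160,200,215,250)),("side",ps,(318,245,385,325))):
    q=p[b[1]:b[3],b[0]:b[2]].reshape(-1,3)
    q=q[(q[:,2]>.012)&(q[:,2]<.15)]
    print(n,len(q),q[:,2].max())
    for lo,hi in((.02,.034),(.034,.045),(.045,.07),(.07,.088),(.088,.12)):
        r=q[(q[:,2]>lo)&(q[:,2]<hi)]
        if len(r)>4:
            c,(w,h_),an=cv2.minAreaRect((r[:,:2]*1000).astype(np.float32))
            print(lo,hi,len(r),r.mean(0).round(4),"rect",np.round(c,1),round(w,1),round(h_,1),round(an,1))
# tray
def fitTray(p,b,n):
    q=p[b[1]:b[3],b[0]:b[2]].reshape(-1,3); r=q[(q[:,2]>.022)&(q[:,2]<.04)]
    print(n,"tray",len(r),np.median(r[:,2]),cv2.minAreaRect((r[:,:2]*1000).astype(np.float32)))
fitTray(pt,(365,180,492,255),"top"); fitTray(ps,(315,150,375,202),"side")
for n,p,b in(("top",pt,(295,175,328,212)),("side",ps,(300,198,336,234))):
    q=p[b[1]:b[3],b[0]:b[2]].reshape(-1,3);r=q[(q[:,2]>.05)&(q[:,2]<.08)]
    print(n,"plain",len(r),r.mean(0))
for n,p,uv in(("deskT",pt,(300,240)),("deskS",ps,(350,225))): print(n,p[uv[1],uv[0]])
E
```

```text
top 1034 0.10860731686656322
0.02 0.034 208 [0.4883 0.3586 0.0309] rect [483.9 362.1] 75.1 80.6 41.9
0.034 0.045 539 [0.4839 0.3599 0.0366] rect [485.5 362.8] 79.4 79.7 41.7
0.045 0.07 118 [0.4874 0.3609 0.0595] rect [484.8 361.6] 69.5 26.6 23.3
0.07 0.088 21 [0.4721 0.3495 0.0789] rect [486.6 359.8] 72.0 7.7 36.2
0.088 0.12 148 [0.4837 0.3606 0.1003] rect [485.8 363.2] 67.0 9.9 41.3
side 1765 0.10698164663702037
0.02 0.034 293 [0.4926 0.3496 0.0306] rect [519.1 315.2] 81.6 206.6 32.8
0.034 0.045 705 [0.4847 0.3761 0.0371] rect [519.9 317.2] 83.7 205.4 35.2
0.045 0.07 328 [0.4847 0.3689 0.0589] rect [484.1 368.4] 73.5 26.3 28.2
0.07 0.088 85 [0.4868 0.3696 0.0792] rect [484.5 367.4] 75.3 8.1 40.0
0.088 0.12 243 [0.4872 0.3708 0.0992] rect [485.5 366.9] 69.1 11.4 40.1
top tray 933 0.029661954256391287 ((497.77178955078125, -207.97756958007812), (130.62603759765625, 246.05043029785156), 1.5668872594833374)
side tray 546 0.028569702571659084 ((497.8834533691406, -248.27545166015625), (129.81275939941406, 340.1514892578125), 1.4872208833694458)
top plain 114 [0.55811047 0.06715883 0.06385869]
side plain 101 [0.55837745 0.0750172  0.06149435]
deskT [0.44718666 0.09903758 0.00179042]
deskS [0.48213283 0.06373025 0.00270035]
```

View pics/crop0.png

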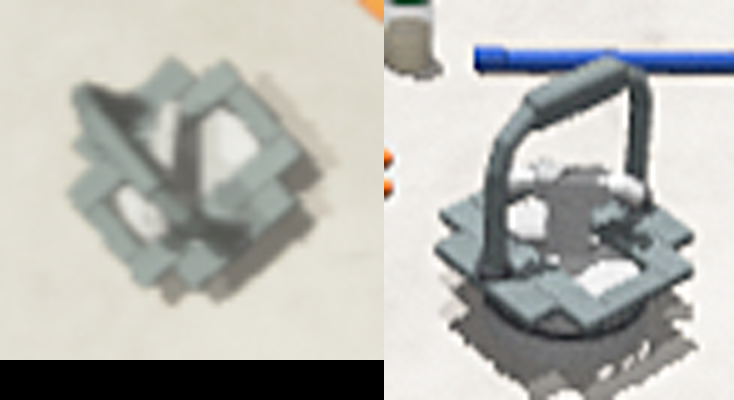

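The crop confirms it: a grey shackle with its bow along about 41°, a pale double hook through its slot, on a dark steel body. Next I'll find the weight's bar angle and the axis from the bright pixels, and make a planner for the move numbers.

```bash
cat >> h.py <<'E'
def plan(targets):
    """targets: list of (x,y,z,yawdeg,ncalls); prints tool-frame commands per call"""
    s=ctrl.state(); p=np.array(s["tcp_pos"]); Rm=R.from_euler("xyz",s["tool_rot"])
    for x,y,z,yaw,n in targets:
        Rt=R.from_euler("xyz",[-np.pi/2,0,np.radians(yaw)]); d=(np.array([x,y,z])-p)/n
        w=(Rt*Rm.inv()).as_rotvec()/n
        for i in range(n):
            print(np.round(Rm.inv().apply(d)/.15,4).tolist(),np.round(Rm.inv().apply(w)/np.pi,4).tolist(),"rows",round(max(np.linalg.norm(d)/.0417,np.linalg.norm(w)/np.radians(7.16)),1))
            Rm=R.from_rotvec(w)*Rm; p=p+d
        print("--")
E
python3 - <<'E'
from h import *
T=np.load("top.npy",allow_pickle=True).item();S=np.load("side.npy",allow_pickle=True).item()
for n,d,b in(("top",T,(160,200,215,250)),("side",S,(318,245,385,325))):
    p=cloud(d);sl=(slice(b[1],b[3]),slice(b[0],b[2]))
    q=p[sl].reshape(-1,3);c=d["pixels"][sl].reshape(-1,3).astype(int)
    for lab,m in(("hook bright",(c.min(1)>140)&(q[:,2]>.047)&(q[:,2]<.075)),("bar all",(q[:,2]>.092)&(q[:,2]<.12))):
        r=q[m]; 
        if len(r)<4: print(n,lab,len(r));continue
        v=np.linalg.svd(r[:,:2]-r[:,:2].mean(0))[2][0]
        print(n,lab,len(r),r.mean(0).round(4),"ang",np.degrees(np.arctan2(v[1],v[0])),"top",np.percentile(r[:,2],[5,50,95]).round(4),"ends",[r[:,:2][np.argmin(r@[v[0],v[1],0])].round(4),r[:,:2][np.argmax(r@[v[0],v[1],0])].round(4)])
plan([(0.4855,0.365,0.17,-139.3,4)])
E
```

```text
top hook bright 58 [0.491  0.3628 0.0622] ang -179.62996680702702 top [0.0572 0.0624 0.0661] ends [array([0.5143, 0.3829]), array([0.4584, 0.3644])]
top bar all 141 [0.4844 0.3612 0.1008] ang -139.37077960278822 top [0.0934 0.1024 0.1053] ends [array([0.5109, 0.3854]), array([0.4594, 0.3429])]
side hook bright 101 [0.4808 0.3653 0.0633] ang 5.1716353000940725 top [0.059  0.064  0.0661] ends [array([0.4558, 0.3435]), array([0.5056, 0.3678])]
side bar all 227 [0.4869 0.3705 0.0999] ang 39.534343104910945 top [0.0932 0.1003 0.1055] ends [array([0.4593, 0.3444]), array([0.5115, 0.3874])]
[0.5721, 0.1005, -0.2885] [0.0001, 0.1675, 0.0002] rows 4.2
[0.6396, 0.1002, 0.038] [0.0001, 0.1675, 0.0002] rows 4.2
[0.534, 0.0999, 0.3542] [0.0001, 0.1675, 0.0002] rows 4.2
[0.2839, 0.0999, 0.5745] [0.0001, 0.1675, 0.0002] rows 4.2
--
```

drive_tool([
  [[0.572, 0.1, -0.288, 0, 0.1675, 0, 85], [0.572, 0.1, -0.288, 0, 0.1675, 0, 85], [0.572, 0.1, -0.288, 0, 0.1675, 0, 85], [0.572, 0.1, -0.288, 0, 0.1675, 0, 85], [0.572, 0.1, -0.288, 0, 0.1675, 0, 85]],
])

```text
t: 0.52
tcp_pos: [0.2842, 0.5697, 0.2152]
tool_rot: [-1.573, -0.0, -0.859]
wrist_force: [-0.6, -0.1, 0.5]
grip_width: 0.0847
```

drive_tool([
  [[0.64, 0.1, 0.038, 0, 0.1675, 0, 85], [0.64, 0.1, 0.038, 0, 0.1675, 0, 85], [0.64, 0.1, 0.038, 0, 0.1675, 0, 85], [0.64, 0.1, 0.038, 0, 0.1675, 0, 85], [0.64, 0.1, 0.038, 0, 0.1675, 0, 85]],
])

```text
t: 0.93
tcp_pos: [0.3517, 0.5011, 0.2002]
tool_rot: [-1.572, -0.001, -1.385]
wrist_force: [-0.6, -0.3, 0.6]
grip_width: 0.0847
```

drive_tool([
  [[0.534, 0.1, 0.354, 0, 0.1675, 0, 85], [0.534, 0.1, 0.354, 0, 0.1675, 0, 85], [0.534, 0.1, 0.354, 0, 0.1675, 0, 85], [0.534, 0.1, 0.354, 0, 0.1675, 0, 85], [0.534, 0.1, 0.354, 0, 0.1675, 0, 85]],
])

```text
t: 1.35
tcp_pos: [0.419, 0.4327, 0.1853]
tool_rot: [-1.572, -0.002, -1.912]
wrist_force: [0.6, -0.9, -0.5]
grip_width: 0.0845
```

drive_tool([
  [[0.284, 0.1, 0.574, 0, 0.1675, 0, 85], [0.284, 0.1, 0.574, 0, 0.1675, 0, 85], [0.284, 0.1, 0.574, 0, 0.1675, 0, 85], [0.284, 0.1, 0.574, 0, 0.1675, 0, 85], [0.284, 0.1, 0.574, 0, 0.1675, 0, 85]],
])

```text
t: 1.77
tcp_pos: [0.4864, 0.3642, 0.1703]
tool_rot: [-1.571, -0.002, -2.438]
wrist_force: [-0.8, 0.4, 0.2]
grip_width: 0.0851
```

```bash
python3 - <<'E'
from h import *
s=ctrl.state(); print(s["t"],s["tcp_pos"],np.degrees(s["tool_rot"]),s["joint_pos"])
d=cam("side"); save(d,"side1.png",(290,150,420,330),3)
plan([(0.4853,0.365,0.1,-139.8,1)])
E
```

```text
1.7667 [0.48635022 0.36423579 0.17025602] [-9.00262641e+01 -1.07272750e-01 -1.39685481e+02] [4.75967391e-01 1.97121696e-01 1.79934602e+00 2.63421653e-05
 1.14705235e+00 1.34313221e+00]
[0.0017, 0.4696, -0.0042] [0.0001, 0.0016, 0.0005] rows 1.7
--
```

View pics/side1.png

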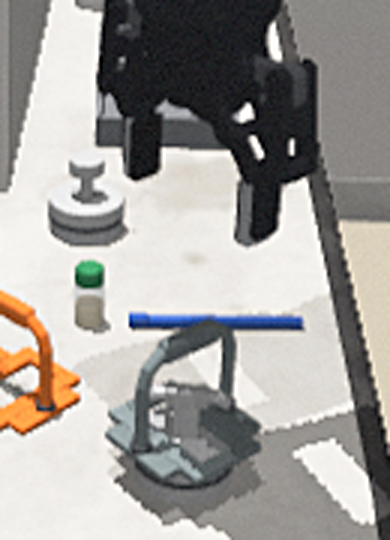

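The gripper now straddles the bow from above: fingers at crop pixels (140,180) and (255,240), bow bar at (195,335). Descending and gripping.

drive_tool([
  [[0, 0.3, -0.004, 0, 0, 0, 85], [0, 0.5, -0.004, 0, 0, 0, 60], [0, 0.615, -0.004, 0, 0, 0, 50], [0, 0.615, -0.004, 0, 0, 0, 40], [0, 0.615, -0.004, 0, 0, 0, 30]],
], squeeze=60)

```text
t: 2.23
tcp_pos: [0.4844, 0.3658, 0.0778]
tool_rot: [-1.572, -0.003, -2.43]
wrist_force: [0.4, 0.6, 1.3]
grip_width: 0.0384
```

drive_tool([
  [[0, 0, 0, 0, 0, 0, 20], [0, 0, 0, 0, 0, 0, 14], [0, 0, 0, 0, 0, 0, 5], [0, 0, 0, 0, 0, 0, 5], [0, 0, 0, 0, 0, 0, 5]],
])

```text
t: 2.65
tcp_pos: [0.487, 0.3669, 0.0816]
tool_rot: [-1.57, 0.004, -2.431]
wrist_force: [-0.5, 0.3, 7.3]
grip_width: 0.0086
```

drive_tool([
  [[0, 0, 0, 0, 0, 0, 5], [0, 0, 0, 0, 0, 0, 5], [0, 0, 0, 0, 0, 0, 5], [0, -0.01, 0, 0, 0, 0, 5], [0, -0.01, 0, 0, 0, 0, 5]],
])

```text
t: 3.07
tcp_pos: [0.4859, 0.3663, 0.0816]
tool_rot: [-1.57, 0.001, -2.431]
wrist_force: [-0.2, -1.0, 5.3]
grip_width: 0.0087
```

```bash
python3 - <<'E'
from h import *
s=ctrl.state(); print(s["t"],s["tcp_pos"],np.degrees(s["tool_rot"]),s["ft_torque"],s["joint_pos"])
d=cam("side"); save(d,"side2.png",(300,220,400,330),5)
E
```

```text
3.0667 [0.48589552 0.36631753 0.08159158] [-8.99738466e+01  7.47854416e-02 -1.39263526e+02] [-0.08095769  0.09232202  0.04819574] [ 4.79469189e-01  3.04678728e-01  1.84832371e+00 -1.73506149e-04
  9.87215062e-01  1.33937572e+00]
```

View pics/side2.png

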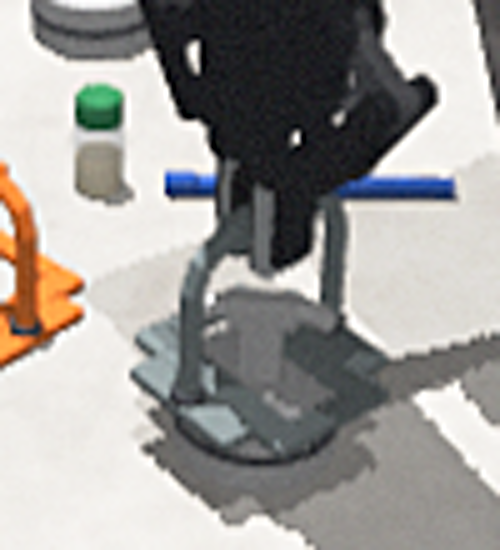

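The fingers hold the bow's top bar at crop pixel (255,230), well centred and clear of the hooks. Now a slight lift.

drive_tool([
  [[0, -0.03, 0, 0, 0, 0, 5], [0, -0.055, 0, 0, 0, 0, 5], [0, -0.055, 0, 0, 0, 0, 5], [0, -0.055, 0, 0, 0, 0, 5], [0, -0.055, 0, 0, 0, 0, 5]],
])

```text
t: 3.53
tcp_pos: [0.485, 0.366, 0.0883]
tool_rot: [-1.571, -0.001, -2.431]
wrist_force: [-0.6, -0.7, -0.6]
grip_width: 0.0088
```

```bash
python3 - <<'E'
from h import *
s=ctrl.state(); print(s["t"],s["tcp_pos"],np.degrees(s["tool_rot"]),s["wrist_force"])
d=cam("side"); save(d,"side3.png",(300,220,400,330),5)
p=cloud(d)[265:325,318:385];c=d["pixels"][265:325,318:385]
q=p.reshape(-1,3);q=q[(q[:,2]>.03)&(q[:,2]<.055)&(abs(q[:,1]-.37)<.05)];print(np.histogram(q[:,2],bins=np.arange(.03,.056,.002)))
E
```

```text
3.5333 [0.48501065 0.36599039 0.08828032] [-9.00146698e+01 -5.77858431e-02 -1.39263431e+02] [-0.56918203 -0.71966971 -0.63965144]
(array([ 84,  23,   4,  15,  49,  87, 401, 215,  26,  17,  16,  18]), array([0.03 , 0.032, 0.034, 0.036, 0.038, 0.04 , 0.042, 0.044, 0.046,
       0.048, 0.05 , 0.052, 0.054]))
```

View pics/side3.png

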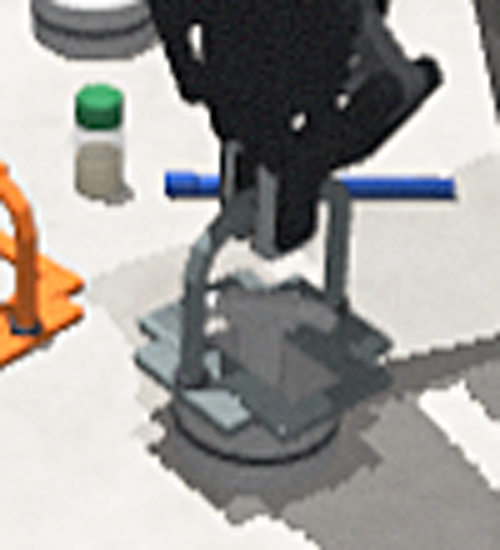

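Plate is up about 7 mm, body stays on the desk. Twist anticlockwise by about 75°.

drive_tool([
  [[0, 0, 0, 0, -0.035, 0, 5], [0, 0, 0, 0, -0.07, 0, 5], [0, 0, 0, 0, -0.105, 0, 5], [0, 0, 0, 0, -0.139, 0, 5], [0, 0, 0, 0, -0.139, 0, 5]],
])

```text
t: 4.0
tcp_pos: [0.4852, 0.366, 0.0884]
tool_rot: [-1.571, -0.001, -1.992]
wrist_force: [-0.5, 0.2, 0.3]
grip_width: 0.0088
```

drive_tool([
  [[0, 0, 0, 0, -0.035, 0, 5], [0, 0, 0, 0, -0.07, 0, 5], [0, 0, 0, 0, -0.105, 0, 5], [0, 0, 0, 0, -0.139, 0, 5], [0, 0, 0, 0, -0.139, 0, 5]],
])

```text
t: 4.42
tcp_pos: [0.4853, 0.3661, 0.0885]
tool_rot: [-1.571, -0.0, -1.558]
wrist_force: [0.4, 0.8, -1.6]
grip_width: 0.0087
```

drive_tool([
  [[0, 0, 0, 0, -0.035, 0, 5], [0, 0, 0, 0, -0.07, 0, 5], [0, 0, 0, 0, -0.105, 0, 5], [0, 0, 0, 0, -0.137, 0, 5], [0, 0, 0, 0, -0.137, 0, 5]],
])

```text
t: 4.83
tcp_pos: [0.4853, 0.3661, 0.0886]
tool_rot: [-1.571, 0.0, -1.13]
wrist_force: [0.4, -0.3, -1.2]
grip_width: 0.0086
```

```bash
python3 - <<'E'
from h import *
s=ctrl.state(); print(s["t"],s["tcp_pos"],np.degrees(s["tool_rot"]),s["wrist_force"],s["ft_torque"])
d=cam("side"); t=cam("top")
a=cv2.resize(d["pixels"][225:330,300:400,::-1],(500,525),interpolation=cv2.INTER_CUBIC)
cv2.imwrite("pics/s4.png",a)
for n,c in(("side",d),("top",t)):
    p=cloud(c).reshape(-1,3); m=(abs(p[:,0]-.485)<.05)&(abs(p[:,1]-.367)<.05)
    for lo,hi in((.039,.05),(.053,.070)):
        r=p[m&(p[:,2]>lo)&(p[:,2]<hi)]; 
        if len(r)>5:
            print(n,lo,len(r),cv2.minAreaRect((r[:,:2]*1000).astype(np.float32)))
E
```

```text
4.8333 [0.48529125 0.36609323 0.08861417] [-9.00223275e+01  8.66541325e-05 -6.47212354e+01] [ 0.42231859 -0.26898842 -1.18607768] [-0.01460556  0.02164321 -0.00462299]
side 0.039 770 ((485.67425537109375, 364.9988708496094), (80.33120727539062, 82.29302215576172), 25.064285278320312)
side 0.053 247 ((485.7529602050781, 366.1908264160156), (35.68301773071289, 68.38835144042969), 51.727439880371094)
top 0.039 425 ((488.5899963378906, 357.0491027832031), (80.3703842163086, 68.31317901611328), 25.12078285217285)
top 0.053 81 ((482.1905517578125, 352.72674560546875), (37.61756896972656, 52.19020462036133), 74.02008819580078)
```

View pics/s4.png

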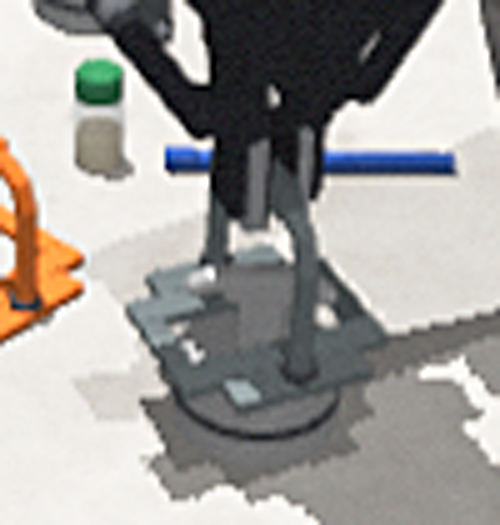

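The shackle is now at 115° and the hook bar shows as a grey strip through the slot at (240,310), its ends near (200,275) and (325,315). I'll fit the hook's angle with the legs left out.

```bash
python3 - <<'E'
from h import *
d=cam("side");t=cam("top")
for n,c in(("side",d),("top",t)):
    p=cloud(c).reshape(-1,3); a=np.radians(115); e=np.array([np.cos(a),np.sin(a)]); r0=p[:,:2]-[.4853,.366]
    v=r0@e; w=r0@[np.sin(a),-np.cos(a)]
    m=(abs(v)<.022)&(abs(w)<.032)&(p[:,2]>.055)&(p[:,2]<.072)
    r=p[m]; 
    if len(r)<6: print(n,len(r)); continue
    print(n,len(r),r.mean(0),"slope deg",25+np.degrees(np.arctan(np.polyfit(w[m],v[m],1)[0])),cv2.minAreaRect((r[:,:2]*1000).astype(np.float32)),"w",w[m].min(),w[m].max(),"top",np.percentile(r[:,2],90))
E
```

```text
side 161 [0.48734441 0.36742949 0.06137968] slope deg -3.3131523973532637 ((484.5262756347656, 366.1726379394531), (10.645989418029785, 53.033660888671875), 83.14581298828125) w -0.023962254584036374 0.022567702770115373 top 0.06523577798649233
top 67 [0.47989541 0.36076624 0.06155346] slope deg -2.8180894205424742 ((484.6773986816406, 362.0014953613281), (9.501385688781738, 53.21234130859375), 85.45087432861328) w -0.025916417744820425 0.02145332112478259 top 0.06471417744996466
```

```bash
python3 - <<'E'
from h import *
S=np.load("side.npy",allow_pickle=True).item();T=np.load("top.npy",allow_pickle=True).item()
def fit(c,leg,n):
    p=cloud(c).reshape(-1,3); r0=p[:,:2]-[.4853,.366]; a=np.radians(leg)
    v=r0@[np.cos(a),np.sin(a)]; w=r0@[-np.sin(a),np.cos(a)]
    m=(np.hypot(*r0.T)<.034)&(p[:,2]>.053)&(p[:,2]<.070)&~((abs(v)>.022)&(abs(w)<.007))
    r=p[m]; R_=cv2.minAreaRect((r[:,:2]*1000).astype(np.float32))
    l,rr=r0[m][:,0].min(),r0[m][:,0].max()
    print(n,len(r),np.round(R_[0],1),np.round(R_[1],1),R_[2],"PCA",np.degrees(np.arctan2(*np.linalg.svd(r[:,:2]-r[:,:2].mean(0))[2][0][::-1])))
fit(S,40.7,"side0");fit(T,40.7,"top0")
d,t=cam("side"),cam("top");fit(d,115.3,"side now");fit(t,115.3,"top now")
# slot: points of body top / hook seen inside the plate, map of plate in shackle frame
p=cloud(d).reshape(-1,3);a=np.radians(115.3);r0=p[:,:2]-[.4853,.366]
x=r0@[np.cos(a),np.sin(a)];y=r0@[-np.sin(a),np.cos(a)]
m=(p[:,2]>.039)&(p[:,2]<.050)
H,_,_=np.histogram2d(x[m],y[m],bins=[np.arange(-.048,.05,.006)]*2);print("plate x down,y right");print(H.astype(int))
im=d["pixels"][225:330,300:400,::-1]
im=np.clip(255*(im/255.)**.45,0,255).astype(np.uint8);cv2.imwrite("pics/s5.png",cv2.resize(im,None,fx=5.5,fy=5.5,interpolation=cv2.INTER_CUBIC))
E
```

```text
side0 189 [481.7 366.1] [12.2 47.5] 84.61518859863281 PCA 177.09441773504813
top0 80 [485.1 362.2] [10.2 53.6] 87.65878295898438 PCA 177.6022589918665
side now 172 [484.4 365.9] [12.5 52.9] 85.18843841552734 PCA 176.3299277068775
top now 71 [485.  362.2] [ 9.9 53.5] 85.31591033935547 PCA 176.67830476051938
plate x down,y right
[[ 0  0  0  0  0  0  0  0  0  0  0  0  0  0  0  0]
 [ 0  0  0  5  4  4  4  2  0  3  4  5  1  0  0  0]
 [ 0  0  0  3  7  8  4  4  4  1  4  7  2  0  0  0]
 [ 0  4  4  5  4  1  0  0  1  0  0  4  3  0  0  0]
 [ 0  6  6  8  6  3  4  0  0  0  0  0  0  0  3  0]
 [ 0  8  7 10 11 10  9  7  0  0  0  0  0  2  5  0]
 [ 0  8  7  0  0  0  0  0  0  0  0  0  0  2  5  0]
 [ 0  7  8  0  0  0  4  4  0  0  0  0  0  2  4  0]
 [ 0  8  7  0  0  0  1 17  8  3  0  0  0 11  4  0]
 [ 0  8  8  0  0  0  1  1  7  0  1  0  2  7  5  0]
 [ 0  7  7  8  7  9  6  7  4  0  3  7  6  6  4  0]
 [ 0 10 12 10 10  6  7  8  3  1  7  7 11  8  8  0]
 [ 0  3  5  9  6  9  7  5  0  3  6  9  3  5  1  0]
 [ 0  0  0  6  7  9  9 11  6  8  9  9  2  0  0  0]
 [ 0  0  0  2 10  9  9 13 12  7 10  8  3  0  0  0]
 [ 0  0  0  0  0  0  0  0  0  0  0  0  0  0  0  0]]
```

View pics/s5.png

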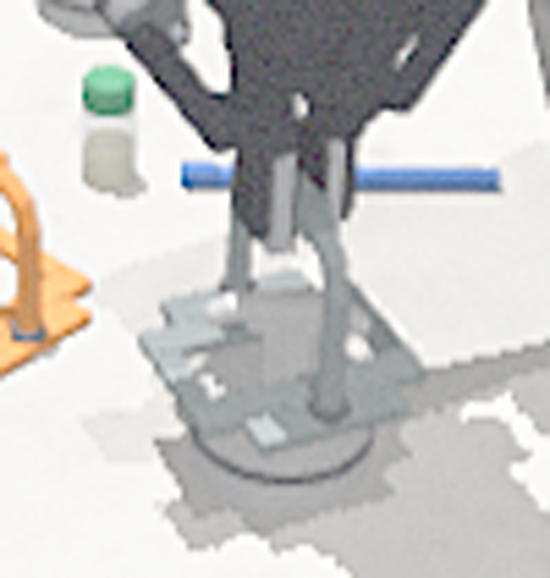

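The slot does run across the bow, but the hook bar measures about −3.5° in both views, before and after the twist. The start offset was therefore about 0.77 rad, not the 0.15–0.4 stated. I go by the measurement: the shackle must be at about 86.5°, so I turn it back 29°.

drive_tool([
  [[0, 0, 0, 0, 0.035, 0, 5], [0, 0, 0, 0, 0.07, 0, 5], [0, 0, 0, 0, 0.105, 0, 5], [0, 0, 0, 0, 0.14, 0, 5], [0, 0, 0, 0, 0.16, 0, 5]],
])

```text
t: 5.55
tcp_pos: [0.4854, 0.3661, 0.0888]
tool_rot: [-1.571, 0.0, -1.636]
wrist_force: [0.8, 0.4, -1.3]
grip_width: 0.0089
```

drive_tool([
  [[0, 0, 0, 0, 0, 0, 5], [0, -0.02, 0, 0, 0, 0, 5], [0, -0.04, 0, 0, 0, 0, 5], [0, -0.06, 0, 0, 0, 0, 5], [0, -0.08, 0, 0, 0, 0, 5]],
])

```text
t: 5.97
tcp_pos: [0.4856, 0.3662, 0.1014]
tool_rot: [-1.57, 0.0, -1.629]
wrist_force: [-0.3, 0.1, -1.4]
grip_width: 0.0088
```

```bash
python3 - <<'E'
from h import *
s=ctrl.state(); print(s["t"],s["tcp_pos"],np.degrees(s["tool_rot"]),s["wrist_force"],s["ft_torque"],s["joint_pos"])
d=cam("side");p=cloud(d).reshape(-1,3); r0=p[:,:2]-[.4853,.366]
m=(np.hypot(*r0.T)<.033)&(abs(r0[:,1])<.02)&(p[:,2]>.056)&(p[:,2]<.068);r=p[m]
print(len(r),r.mean(0),cv2.minAreaRect((r[:,:2]*1000).astype(np.float32)))
m=(np.hypot(*r0.T)<.06)&(abs(r0[:,1])>.015)&(p[:,2]>.05)&(p[:,2]<.065);print(np.histogram(p[m][:,2],bins=np.arange(.05,.066,.002))[0])
m&=(p[:,2]>.048)&(p[:,2]<.06);print("plate",cv2.minAreaRect((p[m][:,:2]*1000).astype(np.float32)))
E
```

```text
5.9667 [0.48559993 0.3662459  0.10141183] [-8.99736861e+01  1.49401018e-02 -9.33421948e+01] [-0.25883216  0.10536424 -1.44253435] [0.00072852 0.02504995 0.00550589] [ 4.79535111e-01  2.77972795e-01  1.84027516e+00 -1.32942494e-05
  1.02281669e+00  5.37874397e-01]
277 [0.48440242 0.36763784 0.05937563] ((485.19305419921875, 365.9816589355469), (65.27627563476562, 39.729068756103516), 0.3567137122154236)
[ 16  44 129 399  54  17   6]
plate ((485.1780700683594, 365.4664306640625), (82.36508178710938, 79.27179718017578), 86.6375732421875)
```

The plate has now risen 20 mm, past the 15 mm limit, with no force, so it is clearing the bar. Continue lifting and carry it to the tray.

drive_tool([
  [[0, -0.06, 0, 0, 0, 0, 5], [0, -0.14, 0, 0, 0, 0, 5], [0, -0.3, 0, 0, 0, 0, 5], [0, -0.55, 0, 0, 0, 0, 5], [0, -0.8, 0, 0, 0, 0, 5]],
])

```text
t: 6.43
tcp_pos: [0.4846, 0.3657, 0.2219]
tool_rot: [-1.573, -0.001, -1.629]
wrist_force: [0.5, -0.2, -1.3]
grip_width: 0.009
```

```bash
python3 - <<'E'
from h import *
s=ctrl.state(); print(s["t"],s["tcp_pos"],s["wrist_force"])
d=cam("side"); save(d,"side6.png",(270,150,420,330),3)
plan([(0.4964,-0.158,0.20,-88.4,4),(0.4964,-0.158,0.07,-88.4,1)])
E
```

```text
6.4333 [0.48463761 0.36573151 0.22192497] [ 0.54314623 -0.18469814 -1.33736197]
[0.8751, 0.0494, 0.063] [-0.0011, -0.0069, -0.0006] rows 3.2
[0.8762, 0.0508, 0.0442] [-0.0011, -0.0069, -0.0006] rows 3.2
[0.8768, 0.0523, 0.0255] [-0.0011, -0.0069, -0.0006] rows 3.2
[0.8771, 0.0538, 0.0067] [-0.0011, -0.0069, -0.0006] rows 3.2
--
[-0.0, 0.8667, 0.0] [-0.0, -0.0, 0.0] rows 3.1
--
```

View pics/side6.png

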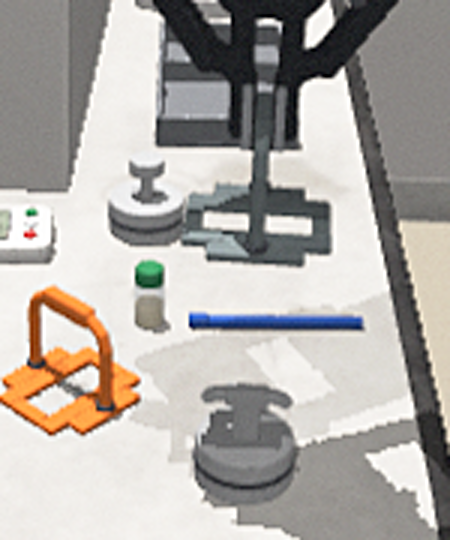

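The shackle hangs level at (258,225) in the crop, clear of the double-hook weight, which stands upright at (245,430). Now carry it to the larger compartment.

drive_tool([
  [[0.1, 0.01, 0.01, 0, -0.007, 0, 5], [0.3, 0.05, 0.03, 0, -0.007, 0, 5], [0.5, 0.05, 0.05, 0, -0.007, 0, 5], [0.7, 0.05, 0.06, 0, -0.007, 0, 5], [0.875, 0.05, 0.063, 0, -0.007, 0, 5]],
])

```text
t: 6.9
tcp_pos: [0.4873, 0.2332, 0.2145]
tool_rot: [-1.569, 0.0, -1.607]
wrist_force: [0.7, 1.0, -1.0]
grip_width: 0.0088
```

drive_tool([
  [[0.22, 0.01, 0.01, 0, -0.007, 0, 5], [0.44, 0.03, 0.02, 0, -0.007, 0, 5], [0.66, 0.05, 0.03, 0, -0.007, 0, 5], [0.876, 0.05, 0.044, 0, -0.007, 0, 5]],
])

```text
t: 7.23
tcp_pos: [0.4885, 0.1016, 0.2065]
tool_rot: [-1.57, -0.0, -1.585]
wrist_force: [0.8, 0.5, -1.6]
grip_width: 0.0086
```

drive_tool([
  [[0.22, 0.01, 0.01, 0, -0.007, 0, 5], [0.44, 0.03, 0.02, 0, -0.007, 0, 5], [0.66, 0.05, 0.02, 0, -0.007, 0, 5], [0.877, 0.05, 0.025, 0, -0.007, 0, 5]],
])

```text
t: 7.57
tcp_pos: [0.4904, -0.0301, 0.1991]
tool_rot: [-1.57, -0.0, -1.563]
wrist_force: [1.3, 0.5, -0.9]
grip_width: 0.0087
```

drive_tool([
  [[0.22, 0.01, 0, 0, -0.007, 0, 5], [0.44, 0.03, 0, 0, -0.007, 0, 5], [0.66, 0.05, 0, 0, -0.007, 0, 5], [0.8, 0.05, 0.007, 0, -0.007, 0, 5], [0.877, 0.05, 0.007, 0, -0.007, 0, 5]],
])

```text
t: 7.98
tcp_pos: [0.4929, -0.1628, 0.192]
tool_rot: [-1.569, -0.002, -1.544]
wrist_force: [0.2, -0.7, -1.4]
grip_width: 0.009
```

drive_tool([
  [[0, 0.1, 0, 0, 0, 0, 5], [0, 0.25, 0, 0, 0, 0, 5], [0, 0.4, 0, 0, 0, 0, 5], [0, 0.46, 0, 0, 0, 0, 5], [0, 0.46, 0, 0, 0, 0, 5]],
])

```text
t: 8.4
tcp_pos: [0.4912, -0.1587, 0.1197]
tool_rot: [-1.575, 0.003, -1.541]
wrist_force: [-0.2, -0.0, -0.8]
grip_width: 0.009
```

```bash
python3 - <<'E'
from h import *
s=ctrl.state(); print(s["t"],s["tcp_pos"],np.degrees(s["tool_rot"]),s["wrist_force"])
d=cam("side"); t=cam("top"); save(t,"top7.png",(360,150,500,270),4)
for n,c in(("s",d),("t",t)):
    p=cloud(c).reshape(-1,3);z0=s["tcp_pos"][2]-.0456
    m=(np.hypot(p[:,0]-.4964,p[:,1]+.158)<.07)&(abs(p[:,2]-z0)<.008);r=p[m]
    print(n,len(r),np.median(r[:,2]) if len(r) else 0,cv2.minAreaRect((r[:,:2]*1000).astype(np.float32)) if len(r)>4 else 0)
plan([(0.4964,-0.158,0.058,-88.4,1)])
E
```

```text
8.4 [ 0.49116663 -0.15874776  0.11966726] [-90.25061492   0.16203503 -88.29736694] [-0.23639194 -0.03165397 -0.82849441]
s 254 0.07521300511254533 ((489.6863098144531, -160.39559936523438), (77.47679138183594, 86.3717041015625), 2.7040560245513916)
t 260 0.07624918357225036 ((501.5035705566406, -134.98362731933594), (31.969810485839844, 74.27738952636719), 67.6738510131836)
[-0.0123, 0.4314, 0.0211] [-0.0003, 0.0006, 0.0001] rows 1.6
--
```

View pics/top7.png

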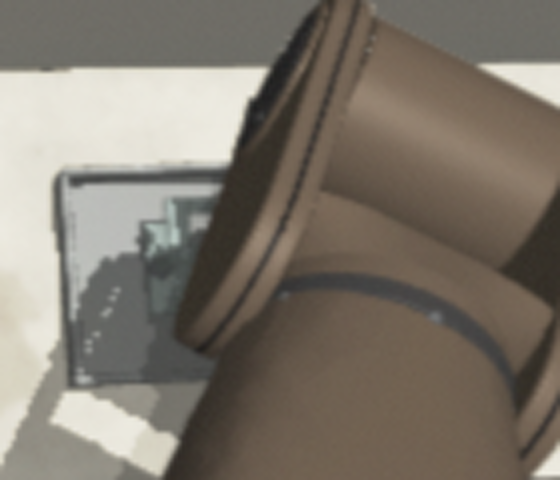

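The plate's left half shows at (160,260) in the crop, inside the larger compartment and clear of the walls. Shift 5 mm in x and lower.

drive_tool([
  [[-0.01, 0.1, 0.034, 0, 0, 0, 5], [-0.01, 0.25, 0.034, 0, 0, 0, 5], [-0.01, 0.35, 0.034, 0, 0, 0, 5], [-0.01, 0.4, 0.034, 0, 0, 0, 5], [-0.01, 0.4, 0.034, 0, 0, 0, 5]],
])

```text
t: 8.92
tcp_pos: [0.4976, -0.1581, 0.0615]
tool_rot: [-1.572, 0.001, -1.541]
wrist_force: [0.9, 0.4, -0.2]
grip_width: 0.0091
```

drive_tool([
  [[0, 0.005, 0, 0, 0, 0, 5], [0, 0.01, 0, 0, 0, 0, 5], [0, 0.015, 0, 0, 0, 0, 5]],
])

```text
t: 9.17
tcp_pos: [0.4989, -0.159, 0.0612]
tool_rot: [-1.568, -0.002, -1.542]
wrist_force: [-0.1, -0.2, -1.5]
grip_width: 0.0092
```

drive_tool([
  [[0, 0.01, 0, 0, 0, 0, 5], [0, 0.02, 0, 0, 0, 0, 5], [0, 0.02, 0, 0, 0, 0, 5]],
])

```text
t: 9.42
tcp_pos: [0.498, -0.1586, 0.0568]
tool_rot: [-1.57, -0.0, -1.542]
wrist_force: [0.1, -0.3, -0.8]
grip_width: 0.0089
```

drive_tool([
  [[0, 0.005, 0, 0, 0, 0, 5], [0, 0.01, 0, 0, 0, 0, 5], [0, 0.01, 0, 0, 0, 0, 5]],
])

```text
t: 9.67
tcp_pos: [0.4982, -0.1588, 0.0566]
tool_rot: [-1.571, -0.0, -1.541]
wrist_force: [-2.3, 0.8, 6.3]
grip_width: 0.0087
```

Contact at the expected height (6 N). Release slowly and retreat upward.

drive_tool([
  [[0, 0, 0, 0, 0, 0, 12], [0, 0, 0, 0, 0, 0, 16], [0, 0, 0, 0, 0, 0, 25], [0, 0, 0, 0, 0, 0, 35], [0, 0, 0, 0, 0, 0, 40]],
])

```text
t: 10.08
tcp_pos: [0.4976, -0.1583, 0.0548]
tool_rot: [-1.571, 0.0, -1.542]
wrist_force: [0.3, -1.0, -0.7]
grip_width: 0.04
```

drive_tool([
  [[0, -0.1, 0, 0, 0, 0, 40], [0, -0.3, 0, 0, 0, 0, 40], [0, -0.5, 0, 0, 0, 0, 40], [0, -0.75, 0, 0, 0, 0, 40], [0, -0.95, 0, 0, 0, 0, 60]],
])

```text
t: 10.5
tcp_pos: [0.4979, -0.1585, 0.1997]
tool_rot: [-1.57, -0.001, -1.542]
wrist_force: [0.3, -1.0, -0.2]
grip_width: 0.0508
```

```bash
python3 - <<'E'
from h import *
s=ctrl.state(); print(s["t"],s["tcp_pos"],s["wrist_force"],s["joint_pos"])
d=cam("side")
p=cloud(d).reshape(-1,3)
m=(np.hypot(p[:,0]-.485,p[:,1]-.366)<.04)&(p[:,2]>.05)&(p[:,2]<.08);r=p[m]
c,(w,h),a=cv2.minAreaRect((r[:,:2]*1000).astype(np.float32));print("hook",len(r),c,w,h,a,np.percentile(r[:,2],[50,95]))
v=np.linalg.svd(r[:,:2]-r[:,:2].mean(0))[2][0];print(np.degrees(np.arctan2(v[1],v[0])),r.mean(0))
m=(np.hypot(p[:,0]-.498,p[:,1]+.159)<.05)&(p[:,2]>.05)&(p[:,2]<.1);r=p[m];print("shackle bar",len(r),r.mean(0),r[:,2].max())
plan([(0.485,0.365,0.20,-93.5,4)])
E
```

```text
10.5 [ 0.49791807 -0.15848147  0.19974436] [ 0.30919433 -0.96427453 -0.22711264] [-5.02489583e-01 -2.35266968e-02  1.97938718e+00  4.66226567e-05
  1.18462730e+00 -5.31776675e-01]
hook 215 (484.36224365234375, 365.4331970214844) 11.919984817504883 52.90897750854492 85.3399887084961 [0.06095155 0.06534607]
176.47721368198904 [0.48465063 0.3677148  0.06041835]
shackle bar 62 [ 0.49755518 -0.14397274  0.06969052] 0.08220465422884993
[-0.8758, 0.0058, -0.0014] [-0.0009, 0.0072, 0.0005] rows 3.2
[-0.8756, 0.0072, -0.0212] [-0.0009, 0.0072, 0.0005] rows 3.2
[-0.8748, 0.0086, -0.041] [-0.0009, 0.0072, 0.0005] rows 3.2
[-0.8737, 0.0101, -0.0608] [-0.0009, 0.0072, 0.0005] rows 3.2
--
```

```bash
python3 - <<'E'
from h import *
plan([(0.485,0.365,0.17,-4,4)])
d=cam("top"); save(d,"top8.png",(150,150,500,260),2.2)
E
```

```text
[-0.8761, 0.0558, -0.002] [-0.0003, -0.1171, 0.0011] rows 3.2
[-0.818, 0.0585, 0.3132] [-0.0003, -0.1171, 0.0011] rows 3.2
[-0.6505, 0.0606, 0.5865] [-0.0003, -0.1171, 0.0011] rows 3.2
[-0.3958, 0.0616, 0.7812] [-0.0003, -0.1171, 0.0011] rows 3.2
--
```

View pics/top8.png

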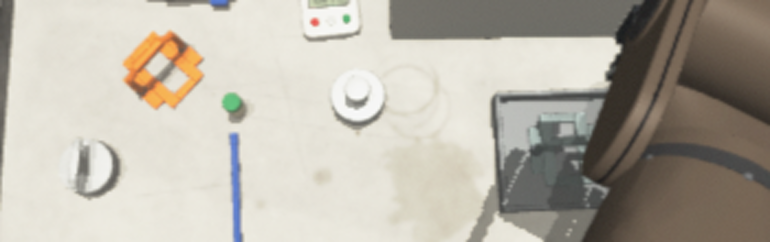

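The view shows the double-hook weight upright at (88,165), the shackle in the larger compartment at (560,140) and the plain weight untouched at (357,95). Going for the weight.

drive_tool([
  [[-0.2, 0.05, -0.002, 0, -0.03, 0, 50], [-0.4, 0.05, -0.002, 0, -0.06, 0, 50], [-0.62, 0.05, -0.002, 0, -0.09, 0, 50], [-0.876, 0.056, -0.002, 0, -0.117, 0, 50]],
])

```text
t: 10.93
tcp_pos: [0.493, -0.0265, 0.1882]
tool_rot: [-1.572, 0.0, -1.172]
wrist_force: [0.2, -0.6, 0.4]
grip_width: 0.0503
```

drive_tool([
  [[-0.21, 0.05, 0.08, 0, -0.03, 0, 50], [-0.42, 0.05, 0.16, 0, -0.06, 0, 50], [-0.63, 0.05, 0.24, 0, -0.09, 0, 50], [-0.818, 0.058, 0.313, 0, -0.117, 0, 50]],
])

```text
t: 11.27
tcp_pos: [0.4886, 0.1061, 0.1794]
tool_rot: [-1.572, 0.001, -0.802]
wrist_force: [0.1, -0.2, -0.8]
grip_width: 0.0502
```

drive_tool([
  [[-0.16, 0.05, 0.15, 0, -0.03, 0, 50], [-0.33, 0.05, 0.3, 0, -0.06, 0, 50], [-0.5, 0.05, 0.45, 0, -0.09, 0, 50], [-0.65, 0.06, 0.586, 0, -0.117, 0, 50]],
])

```text
t: 11.6
tcp_pos: [0.4846, 0.2373, 0.1704]
tool_rot: [-1.571, 0.001, -0.434]
wrist_force: [1.2, -0.8, -0.4]
grip_width: 0.0499
```

drive_tool([
  [[-0.1, 0.05, 0.2, 0, -0.03, 0, 50], [-0.2, 0.05, 0.4, 0, -0.06, 0, 50], [-0.3, 0.05, 0.6, 0, -0.09, 0, 50], [-0.396, 0.06, 0.781, 0, -0.117, 0, 50], [-0.396, 0.06, 0.781, 0, -0.117, 0, 50]],
])

```text
t: 12.02
tcp_pos: [0.4801, 0.3709, 0.161]
tool_rot: [-1.57, 0.001, -0.064]
wrist_force: [-1.7, -0.9, 0.2]
grip_width: 0.0499
```

drive_tool([
  [[0, 0.1, 0, 0, 0, 0, 50], [0, 0.3, 0, 0, 0, 0, 50], [0, 0.45, 0, 0, 0, 0, 50], [0, 0.45, 0, 0, 0, 0, 50], [0, 0.45, 0, 0, 0, 0, 50]],
])

```text
t: 12.43
tcp_pos: [0.4801, 0.3655, 0.0927]
tool_rot: [-1.574, 0.004, -0.072]
wrist_force: [-0.3, 1.2, 0.9]
grip_width: 0.0501
```

```bash
python3 - <<'E'
from h import *
s=ctrl.state(); print(s["t"],s["tcp_pos"],np.degrees(s["tool_rot"]),s["wrist_force"],s["joint_pos"])
plan([(0.485,0.365,0.04,-4,1)])
E
```

```text
12.4333 [0.48006322 0.36548222 0.0926923 ] [-90.16362193   0.24896186  -4.12555834] [-0.27155649  1.23735901  0.91971355] [ 4.82744558e-01  2.82608215e-01  1.85279407e+00 -1.63687857e-04
  1.01138814e+00 -1.01596617e+00]
[0.0346, 0.3511, 0.0002] [0.0009, -0.0007, -0.0014] rows 1.3
--
```

drive_tool([
  [[0.033, 0.1, 0, 0, 0, 0, 50], [0.033, 0.25, 0, 0, 0, 0, 45], [0.033, 0.34, 0, 0, 0, 0, 40], [0.033, 0.34, 0, 0, 0, 0, 30], [0.033, 0.34, 0, 0, 0, 0, 20]],
], squeeze=70)

```text
t: 12.85
tcp_pos: [0.4864, 0.3661, 0.0441]
tool_rot: [-1.571, 0.001, -0.072]
wrist_force: [1.4, -0.0, 0.4]
grip_width: 0.0208
```

drive_tool([
  [[0, 0, 0, 0, 0, 0, 14], [0, 0, 0, 0, 0, 0, 5], [0, 0, 0, 0, 0, 0, 5], [0, 0, 0, 0, 0, 0, 5], [0, 0, 0, 0, 0, 0, 5]],
])

```text
t: 13.27
tcp_pos: [0.4873, 0.3668, 0.0457]
tool_rot: [-1.57, -0.002, -0.071]
wrist_force: [-2.2, -1.8, 6.5]
grip_width: 0.0083
```

drive_tool([
  [[0, -0.02, 0, 0, 0, 0, 5], [0, -0.06, 0, 0, 0, 0, 5], [0, -0.12, 0, 0, 0, 0, 5], [0, -0.2, 0, 0, 0, 0, 5], [0, -0.2, 0, 0, 0, 0, 5]],
])

```text
t: 13.68
tcp_pos: [0.4881, 0.3673, 0.0771]
tool_rot: [-1.568, -0.004, -0.071]
wrist_force: [1.0, -0.4, -3.3]
grip_width: 0.0084
```

```bash
python3 - <<'E'
from h import *
s=ctrl.state(); print(s["t"],s["tcp_pos"],np.degrees(s["tool_rot"]),s["wrist_force"],s["grip_width"])
d=cam("side"); save(d,"side9.png",(290,200,420,330),4)
E
```

```text
13.6833 [0.48808567 0.36728839 0.07707369] [-89.84276756  -0.24555936  -4.08419525] [ 0.95595736 -0.41071617 -3.29119067] 0.008423321297697888
```

View pics/side9.png

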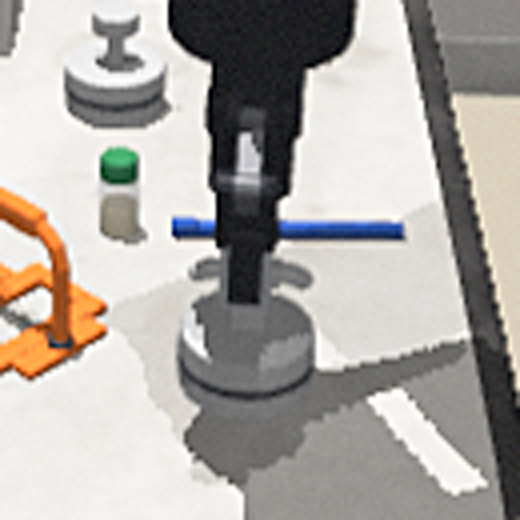

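The weight is lifted upright, gripped at the middle of its bar (crop 245,275), and the force agrees with 0.3 kg. Planning the carry to the smaller compartment.

```bash
python3 - <<'E'
from h import *
plan([(0.488,0.367,0.20,-4,1),(0.501,-0.277,0.20,-4,5),(0.501,-0.277,0.09,-4,1)])
E
```

```text
[0.0043, -0.825, 0.0013] [-0.0008, -0.0005, 0.0012] rows 3.0
--
[0.0772, -0.0, -0.8554] [0.0, 0.0, -0.0] rows 3.1
[0.0772, -0.0, -0.8554] [0.0, 0.0, -0.0] rows 3.1
[0.0772, -0.0, -0.8554] [0.0, 0.0, -0.0] rows 3.1
[0.0772, -0.0, -0.8554] [0.0, 0.0, -0.0] rows 3.1
[0.0772, -0.0, -0.8554] [0.0, 0.0, -0.0] rows 3.1
--
[0.0, 0.7333, -0.0] [0.0, 0.0, -0.0] rows 2.6
--
```

drive_tool([
  [[0.004, -0.1, 0, 0, 0, 0, 5], [0.004, -0.3, 0, 0, 0, 0, 5], [0.004, -0.55, 0, 0, 0, 0, 5], [0.004, -0.75, 0, 0, 0, 0, 5], [0.004, -0.825, 0, 0, 0, 0, 5]],
])

```text
t: 14.15
tcp_pos: [0.4894, 0.3676, 0.2037]
tool_rot: [-1.566, -0.008, -0.071]
wrist_force: [1.4, 0.6, -2.1]
grip_width: 0.0083
```

drive_tool([
  [[0.01, 0, -0.1, 0, 0, 0, 5], [0.03, 0, -0.25, 0, 0, 0, 5], [0.05, 0, -0.45, 0, 0, 0, 5], [0.06, 0, -0.65, 0, 0, 0, 5], [0.077, 0, -0.855, 0, 0, 0, 5]],
])

```text
t: 14.57
tcp_pos: [0.4875, 0.2355, 0.1946]
tool_rot: [-1.573, 0.005, -0.071]
wrist_force: [0.6, -0.4, -3.6]
grip_width: 0.0086
```

drive_tool([
  [[0.02, 0, -0.21, 0, 0, 0, 5], [0.04, 0, -0.42, 0, 0, 0, 5], [0.06, 0, -0.63, 0, 0, 0, 5], [0.077, 0, -0.855, 0, 0, 0, 5]],
])

```text
t: 14.9
tcp_pos: [0.4899, 0.107, 0.1949]
tool_rot: [-1.571, 0.004, -0.071]
wrist_force: [0.1, 0.2, -2.9]
grip_width: 0.0084
```

drive_tool([
  [[0.02, 0, -0.21, 0, 0, 0, 5], [0.04, 0, -0.42, 0, 0, 0, 5], [0.06, 0, -0.63, 0, 0, 0, 5], [0.077, 0, -0.855, 0, 0, 0, 5]],
])

```text
t: 15.23
tcp_pos: [0.4921, -0.0214, 0.1949]
tool_rot: [-1.57, 0.004, -0.071]
wrist_force: [0.6, -0.0, -3.9]
grip_width: 0.0082
```

drive_tool([
  [[0.02, 0, -0.21, 0, 0, 0, 5], [0.04, 0, -0.42, 0, 0, 0, 5], [0.06, 0, -0.63, 0, 0, 0, 5], [0.077, 0, -0.855, 0, 0, 0, 5]],
])

```text
t: 15.57
tcp_pos: [0.4945, -0.1498, 0.1949]
tool_rot: [-1.569, 0.004, -0.072]
wrist_force: [0.4, 0.2, -2.2]
grip_width: 0.008
```

drive_tool([
  [[0.02, 0, -0.21, 0, 0, 0, 5], [0.04, 0, -0.42, 0, 0, 0, 5], [0.06, 0, -0.63, 0, 0, 0, 5], [0.077, 0, -0.855, 0, 0, 0, 5], [0.077, 0, -0.855, 0, 0, 0, 5]],
])

```text
t: 15.98
tcp_pos: [0.4971, -0.2828, 0.1952]
tool_rot: [-1.573, 0.003, -0.076]
wrist_force: [-0.3, 0.9, -3.9]
grip_width: 0.0081
```

drive_tool([
  [[0, 0.1, 0, 0, 0, 0, 5], [0, 0.3, 0, 0, 0, 0, 5], [0, 0.5, 0, 0, 0, 0, 5], [0, 0.6, 0, 0, 0, 0, 5], [0, 0.6, 0, 0, 0, 0, 5]],
])

```text
t: 16.4
tcp_pos: [0.4941, -0.274, 0.1002]
tool_rot: [-1.563, 0.012, -0.072]
wrist_force: [-1.1, 0.4, -3.6]
grip_width: 0.0087
```

```bash
python3 - <<'E'
from h import *
s=ctrl.state(); print(s["t"],s["tcp_pos"],np.degrees(s["tool_rot"]),s["wrist_force"],s["joint_pos"])
d=cam("side"); save(d,"side10.png",(290,110,400,220),5)
plan([(0.4997,-0.278,0.055,-4,1)])
E
```

```text
16.4 [ 0.49413145 -0.27404525  0.10016047] [-89.52711903   0.69011956  -4.10343519] [-1.10064986  0.37583769 -3.58168284] [-6.85815296e-01  1.99715877e-01  1.93848775e+00 -2.30572196e-04
  1.01798884e+00 -2.18482096e+00]
[0.0294, 0.3207, -0.018] [-0.0017, -0.0006, -0.0025] rows 1.2
--
```

I've used all my pictures, so from here I check with numbers. Lower the weight gently.

drive_tool([
  [[0.03, 0.08, -0.02, 0, 0, 0, 5], [0.03, 0.18, -0.02, 0, 0, 0, 5], [0.03, 0.26, -0.02, 0, 0, 0, 5], [0.03, 0.28, -0.02, 0, 0, 0, 5], [0.03, 0.28, -0.02, 0, 0, 0, 5]],
])

```text
t: 16.87
tcp_pos: [0.5024, -0.2801, 0.0648]
tool_rot: [-1.569, 0.002, -0.071]
wrist_force: [-0.5, 0.2, -3.5]
grip_width: 0.0085
```

drive_tool([
  [[0, 0.01, 0, 0, 0, 0, 5], [0, 0.02, 0, 0, 0, 0, 5], [0, 0.02, 0, 0, 0, 0, 5]],
])

```text
t: 17.12
tcp_pos: [0.5036, -0.2811, 0.0635]
tool_rot: [-1.572, -0.001, -0.071]
wrist_force: [0.8, 0.4, -3.3]
grip_width: 0.0083
```

drive_tool([
  [[-0.01, 0.02, 0.01, 0, 0, 0, 5], [-0.01, 0.04, 0.01, 0, 0, 0, 5], [-0.01, 0.05, 0.01, 0, 0, 0, 5], [-0.01, 0.05, 0.01, 0, 0, 0, 5]],
])

```text
t: 17.45
tcp_pos: [0.5014, -0.2788, 0.0546]
tool_rot: [-1.57, 0.001, -0.071]
wrist_force: [0.1, -0.1, -2.5]
grip_width: 0.0085
```

drive_tool([
  [[0, 0.01, 0, 0, 0, 0, 5], [0, 0.02, 0, 0, 0, 0, 5], [0, 0.02, 0, 0, 0, 0, 5]],
])

```text
t: 17.7
tcp_pos: [0.5017, -0.279, 0.0519]
tool_rot: [-1.57, 0.0, -0.071]
wrist_force: [-0.3, 0.2, -3.8]
grip_width: 0.0082
```

drive_tool([
  [[0, 0.005, 0, 0, 0, 0, 5], [0, 0.01, 0, 0, 0, 0, 5], [0, 0.012, 0, 0, 0, 0, 5], [0, 0.012, 0, 0, 0, 0, 5]],
])

```text
t: 18.03
tcp_pos: [0.5019, -0.2793, 0.0508]
tool_rot: [-1.571, -0.0, -0.071]
wrist_force: [0.2, -0.8, -0.8]
grip_width: 0.0081
```

drive_tool([
  [[0, 0.006, 0, 0, 0, 0, 5], [0, 0.008, 0, 0, 0, 0, 5], [0, 0.008, 0, 0, 0, 0, 5]],
])

```text
t: 18.28
tcp_pos: [0.502, -0.2794, 0.0507]
tool_rot: [-1.571, 0.0, -0.071]
wrist_force: [-3.2, 1.8, 4.7]
grip_width: 0.0082
```

Seated. Release and retreat.

drive_tool([
  [[0, 0, 0, 0, 0, 0, 12], [0, 0, 0, 0, 0, 0, 16], [0, 0, 0, 0, 0, 0, 25], [0, 0, 0, 0, 0, 0, 35], [0, 0, 0, 0, 0, 0, 40]],
])

```text
t: 18.7
tcp_pos: [0.502, -0.2792, 0.0492]
tool_rot: [-1.571, -0.0, -0.071]
wrist_force: [-0.5, 0.3, 0.4]
grip_width: 0.04
```

drive_tool([
  [[0, -0.1, 0, 0, 0, 0, 40], [0, -0.3, 0, 0, 0, 0, 40], [0, -0.5, 0, 0, 0, 0, 40], [0, -0.75, 0, 0, 0, 0, 40], [0, -0.95, 0, 0, 0, 0, 40]],
])

```text
t: 19.12
tcp_pos: [0.5021, -0.2793, 0.1941]
tool_rot: [-1.572, -0.001, -0.071]
wrist_force: [0.7, -0.5, 0.3]
grip_width: 0.04
```

drive_tool([
  [[0, -0.1, 0.2, 0, 0, 0, 40], [0, -0.2, 0.4, 0, 0, 0, 40], [0, -0.3, 0.6, 0, 0, 0, 40], [0, -0.4, 0.8, 0, 0, 0, 40], [0, -0.5, 0.95, 0, 0, 0, 40]],
])

```text
t: 19.53
tcp_pos: [0.5118, -0.135, 0.2674]
tool_rot: [-1.57, -0.0, -0.071]
wrist_force: [0.8, -0.1, -0.3]
grip_width: 0.0398
```

drive_tool([
  [[0, 0, 0.2, 0, 0, 0, 40], [0, 0, 0.4, 0, 0, 0, 40], [0, 0, 0.6, 0, 0, 0, 40], [0, 0, 0.8, 0, 0, 0, 40], [0, 0, 0.95, 0, 0, 0, 40]],
])

```text
t: 19.95
tcp_pos: [0.522, 0.0073, 0.2668]
tool_rot: [-1.57, -0.0, -0.07]
wrist_force: [0.2, -0.7, 0.6]
grip_width: 0.0399
```

drive_tool([
  [[0, 0, 0.2, 0, 0, 0, 40], [0, 0, 0.4, 0, 0, 0, 40], [0, 0, 0.6, 0, 0, 0, 40], [0, 0, 0.8, 0, 0, 0, 40], [0, 0, 0.95, 0, 0, 0, 40]],
])

```text
t: 20.37
tcp_pos: [0.5321, 0.1494, 0.2667]
tool_rot: [-1.57, -0.0, -0.07]
wrist_force: [0.9, -0.8, 1.0]
grip_width: 0.0402
```

```bash
python3 - <<'E'
from h import *
s=ctrl.state(); print(s["t"],s["tcp_pos"],s["wrist_force"])
for n in("top","side"):
    p=cloud(cam(n)).reshape(-1,3)
    for lab,c,b in(("shackle plate",(.497,-.158),(.008,.018)),("shackle bar",(.497,-.158),(.06,.09)),("weight body",(.50,-.278),(.029,.045)),("hook",(.50,-.278),(.055,.08)),("plain knob",(.558,.07),(.05,.08)),("old place",(.485,.365),(.015,.12))):
        r=p[(np.hypot(p[:,0]-c[0],p[:,1]-c[1])<(.046 if lab!="shackle plate" else .056))&(p[:,2]>b[0])&(p[:,2]<b[1])]
        if len(r)<5: print(n,lab,len(r));continue
        q=cv2.minAreaRect((r[:,:2]*1000).astype(np.float32));print(n,lab,len(r),np.round(q[0],1),np.round(q[1],1),round(q[2],1),"z",np.percentile(r[:,2],[5,50,95]).round(4))
E
```

```text
20.3667 [0.53208712 0.14944888 0.26666569] [ 0.85738113 -0.80240109  0.96563788]
top shackle plate 631 [ 496.2 -157.3] [107.4 101.3] 55.1 z [0.0084 0.0114 0.0146]
top shackle bar 131 [ 498.  -161.5] [ 9.8 68.8] 1.1 z [0.0659 0.0777 0.0811]
top weight body 373 [ 500.1 -280.7] [57.3 58.3] 38.0 z [0.0326 0.0356 0.0383]
top hook 117 [ 498.9 -280.7] [11.3 51.7] 85.1 z [0.0608 0.0679 0.0713]
top plain knob 114 [558.5  67.2] [26.3 26.1] 38.1 z [0.0598 0.0639 0.0667]
top old place 0
side shackle plate 194 [ 496.5 -162.3] [93.5 92.7] 39.6 z [0.0085 0.0121 0.0149]
side shackle bar 48 [ 498.3 -151.1] [ 8.5 55.1] 0.7 z [0.0614 0.0757 0.0812]
side weight body 107 [ 496.  -279.9] [68.7 57. ] 65.7 z [0.0302 0.0362 0.0384]
side hook 73 [ 499.6 -277.5] [13.9 49. ] 89.2 z [0.0575 0.0649 0.0708]
side plain knob 101 [558.9  71.6] [26.1 26.9] 7.2 z [0.0527 0.0635 0.066 ]
side old place 0
```

Both are standing upright in their compartments, the plain weight hasn't moved and the arm is clear. Handing in.

```bash
python3 -c "
from station import ctrl
print(ctrl.close_job())"
```

```text
the job is handed in; nothing more can be done
None
```

The job is done and handed in at about 20.5 s of the 64 s allowed. I lifted the shackle about 7 mm, twisted it into line and took it off. It now stands on its plate in the larger compartment, and the double-hook weight stands upright in the smaller one.

**Disagreement:** the task puts the shackle's x 0.15–0.4 rad from the weight's. Both cameras showed about 0.77 rad (hook bar at −3.5°, bow at about 41°). I had first twisted to 115° on the stated range, measured again, and turned back to 86.5°. There it came off with under 2 N of force.

**Final checks (depth readings from both cameras; I had used my 12 pictures, so there was no last look):**

| Thing | Centre (m) | Reading |
|---|---|---|
| Shackle | about (0.497, −0.159) | plate top 11–12 mm, bar top about 81 mm (nominal 78) |
| Weight | about (0.499, −0.280) | body top 36 mm, hook top 71 mm (nominal 69) |
| Plain weight's knob | about (0.559, 0.069) | within a few mm of the first reading |

- **Heights:** they read 1–3 mm high, but so did the bare desk (about 2 mm).
- **Shackle's bar:** the two views differed by about 10 mm in y, probably because each camera sees only part of the bar.
- **Forces:** wrist readings stayed under 8 N.

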